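Hang the keyhole parts bin on its bolt

TASK

Hang the parts bin that has the keyhole in its plywood back on the bolt of the wooden stand, tray side outwards: pass the bolt head through the wide part of the keyhole, then lower the bin until the narrow slot is fully down on the bolt shank behind the head, and let go so that it hangs by itself, clear of the bench. Leave the other bin, whose back has only a plain hole, where it stands.

Things in the scene. Friction and masses are not known exactly. Their poses are not given: they have to be found in the camera images.
- keyhole_bin: Bin to hang, 245-490 g, upright on the bench. Plywood back 10 mm thick (x), 100 wide (y), 177 high (z); steel tray at its foot on the +x side, 60 mm deep, 28 high. Keyhole through the back at y = 0: eight-sided opening 48 mm across, centre z = 62 mm; slot 16 mm wide from it up to z = 106 mm, solid above (grip there from above). Origin: middle of the back's underside; x out over the tray, z up.
- slot_seat (a point): Point in the keyhole bin at x = 0, y = 0, z = 102 mm of its frame (same axes): where the axis of the bolt shank lies when the bin hangs fully down, shank against the top end of the narrow slot. It is 40 mm above the centre of the wide opening.
- plain_bin: The other bin, same size, material and axes, but its back has only the plain eight-sided 48 mm opening, no slot. Leave it alone. Either bin may stand left or right of the stand.
- bolt (a point): Bolt on the fixed wooden stand, level, 130 mm above the bench: shank 8 mm thick, head 28 mm across, 6 thick. Point: on the shank axis, midway in the 22 mm between the stand's face and the head. x along the shank to the head, roughly away from the robot; z up. The stand's upright is 120 mm wide, 150 high, 18 thick, its foot lies behind it (-x).
There are look-alikes about, which are no part of the job. Leave any green or purple look-alike of the keyhole_bin alone.

How it is judged:
By the outcome, as a careful person would: the job done as asked, in the order asked, and still so for the second after the job is handed in, with the robot touching nothing.
It also fails if it takes over 38 s, if anything falls off the work surface, if the arm or the gripper's body presses on something with over 40 N, if the wrist force passes 120 N, or if a joint passes its speed limit or range.

ROBOT

A 6-joint arm with a two-finger parallel gripper is mounted at the origin on the work surface. World frame = base frame: x ahead of the robot, y to its left, z up, the work surface at z = 0. Lengths are in m, angles in rad, forces in N, time in s.
With the tool pointing down it reaches from about 0.35 to 0.775 m from the base axis. Payload 7.3 kg.
Tool frame: the origin (TCP) lies on the centre line of the jaws, within the pads' length; the fingertips stand 14 mm ahead of it and the grasp point (between the pads) lies 5 mm behind it; z points along the fingers, y is the direction in which the jaws open and shut (so a half turn about z gives the same grasp; the last joint's range is limited). The gripper opens to 92 mm and grips with 3 to 60 N. Pads are 19 mm wide; open, the fingers measure 130 mm over their backs; the gripper's body (75 mm by 190 mm) begins 47 mm behind the grasp point.
Start: joints at [-1.35, 0.342, 1.524, -0, 1.275, -0.146], TCP at [0.188, -0.49, 0.241] pointing down, gripper open.
Joint ranges: [-2.53, 2.53], [-0.77, 2.02], [0.04, 2.7], [-1, 4.14], [0.28, 2.66], [-3.11, 3.11]. Speed limits (rad/s): [2.57, 2.57, 3.14, 3.14, 3.14, 3.14].

INTERFACE

Orientations are given as [roll, pitch, yaw] about the fixed x, y, z axes, in that order (R = Rz(yaw) Ry(pitch) Rx(roll)).
In Python, from cell import telemetry, cams, robot gives the robot as it stands.
- The arm moves only by the tool servo_tool, never from a script. Its argument "targets" is text: rows parted by semicolons, each of 4 numbers parted by spaces: the shift along the tool's x, y, z in mm, then the turn about the tool's z in rad. In form: x y z yaw; .... A call has 1 to 20 rows; each row shifts and turns the pose as measured when the row begins, along the tool's axes as they then stand; what a row does not reach is not made up. A row lasts 1/8 s, in which the tool goes at most 62.5 mm and 10.7 degrees, less where a joint would pass 70% of its speed; a pose out of reach is approached as far as the arm can. A call with a gripper value outside its range is refused whole. "hand" is the opening, from 0 (shut) to 1 (fully open), set as the call begins (left out, the last holds). The fingers move at their own pace and stop on an object; "squeeze" is the grip in N (left out, the last holds). Time passes only in rows, so rows that do not move let the fingers close. It gives the time, the measured TCP pose, the force and the opening at its end, in the units of the state.
- telemetry.observe(): the state, without advancing time (a new reading comes with each control period).
- cams.read_camera(name): name is "side" or "top" or "wrist"; returns a dict with "color" (400x640x3 uint8, red, green, blue), "K" (3x3 intrinsics, pixels), "R" (3x3) and "t" (3): a world point X has camera coordinates R X + t. Camera axes: x right, y down, z forward; pixel columns grow to the right and rows downward; lengths in m; the calibration is good to about 2 mm. A picture is of the moment at which its call begins. There is no depth.
- robot.hand_in(): hands the job in, once; it reports no verdict.
Trained networks look in a picture, given as the dict that the camera call returned (one of the last four; its "shot" number tells which), for a name from the list of things; names that differ only in an ending like _2 or _b are one class to them, and where a whole thing is asked for, a point or a joint stands for the part that bears it (a point fixed in the world has none). Each returns a list of dicts, best first, with "score" (0 to 1); they miss things now and then, are a little off and sometimes report something else, mostly with a low value. They report only what shows in the picture. A call takes as long as a camera call. They do not tell look-alikes from the thing itself.
- cams.cut_out(picture, query): "region" (400x640 bool, what is visible of it) and "extent" ([centre column, centre row, width, height] in pixels, round what is visible of it).
The state is a dict: "time": time; "qpos": joint angles; "qvel": joint speeds; "joint_efforts": joint torques, N m; "tool_pos": TCP position; "tool_rot": TCP orientation; "contact_force": force on the tool from outside, world axes, zero at the start; "torque": the same for the moment, N m; "opening": finger opening in m.
Only numpy, scipy, OpenCV 4.12 (cv2) and the standard library are available. Lean on these libraries where they do the work, as an engineer would, in place of code of your own. Each camera call takes 0.05 s, during which the arm holds its last target.

## Working session

There is one attempt and no reset: what is moved stays moved. The work goes in short steps, Python scripts to look and compute and a tool call to move; the robot and the scene stay as the last step left them, time stands still between calls to the robot, and variables do not carry over. Pictures are saved under pics/ and viewed, and the job is handed in when it is done.

Besides the shell and the picture viewer there is one more tool, called after ">>>" by a JSON object that holds its "method" and its "body". servo_tool: Moves the arm, as the interface text tells. Its arguments: {"type":"object","properties":{"targets":{"type":"string"},"hand":{"type":"number"},"squeeze":{"type":"number"}},"required":["targets"]}

```bash
mkdir -p pics; ls; cat > h.py <<'E'
import numpy as np,cv2
from cell import telemetry,cams,robot
def save(p,n,crop=None,s=1):
    im=cv2.cvtColor(p["color"],cv2.COLOR_RGB2BGR)
    if crop: a,b,c,d=crop; im=im[b:d,a:c]
    if s!=1: im=cv2.resize(im,None,fx=s,fy=s,interpolation=cv2.INTER_CUBIC)
    cv2.imwrite("pics/"+n,im)
E
python3 - <<'E'
from h import *
import pickle
for n in("side","top","wrist"):
    p=cams.read_camera(n);save(p,n+"0.png");pickle.dump(p,open(n+"0.pkl","wb"))
    print(n,"cam at",(-p["R"].T@p["t"]).round(3),"axis",p["R"][2].round(3),p["K"][0,0])
print(telemetry.observe())
E
```

```text
pics
side cam at [0.451 0.903 0.835] axis [ 0.074 -0.753 -0.654] 414.5137229137603
top cam at [0.476 0.081 1.246] axis [ 0.025 -0.007 -1.   ] 460.0379367788067
wrist cam at [ 0.264 -0.46   0.384] axis [-0.278 -0.106 -0.955] 342.77824348647346
{'time': 0.15, 'qpos': array([-1.34999742e+00,  3.42596519e-01,  1.52477849e+00, -1.86692876e-05,
        1.27544572e+00, -1.46004773e-01]), 'qvel': array([ 0.00064121, -0.00365683, -0.00168194, -0.0011528 ,  0.00064051,
        0.00040016]), 'joint_efforts': array([ 1.45073576e-03, -4.31470335e+01, -2.44352424e+01,  7.17634382e-02,
        5.37462335e-02, -8.79919207e-05]), 'tool_pos': array([ 0.18823068, -0.48978031,  0.24019372]), 'tool_rot': array([-3.14037505e+00, -1.61003772e-04,  3.66809029e-01]), 'contact_force': array([ 0.81189434,  0.47091748, -0.23955866]), 'torque': array([-0.00453813, -0.04759299,  0.00489353]), 'opening': 0.09164896386946518}
```

View pics/side0.png

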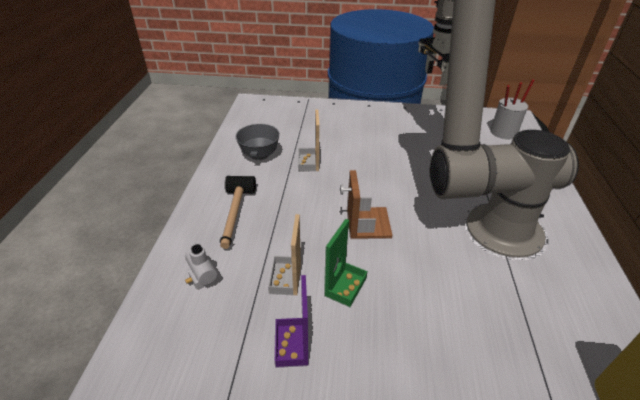

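View pics/top0.png

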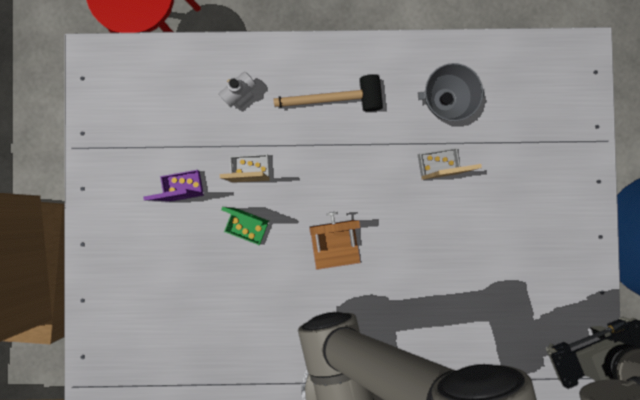

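```bash
python3 - <<'E'
from h import *
import pickle
p=pickle.load(open("side0.pkl","rb"))
a=[]
im=cv2.cvtColor(p["color"],cv2.COLOR_RGB2BGR)
for (u,v) in((310,140),(355,205),(290,255)):
    a.append(cv2.resize(im[v-50:v+50,u-33:u+33],None,fx=4,fy=4,interpolation=cv2.INTER_CUBIC))
cv2.imwrite("pics/sc.png",np.hstack(a))
p=pickle.load(open("top0.pkl","rb"))
im=cv2.cvtColor(p["color"],cv2.COLOR_RGB2BGR)
a=[cv2.resize(im[v-35:v+35,u-35:u+35],None,fx=3.8,fy=3.8,interpolation=cv2.INTER_CUBIC) for (u,v) in((247,165),(340,230),(448,165))]
cv2.imwrite("pics/tc.png",np.hstack(a))
E
```

```text
(no output)
```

View pics/sc.png

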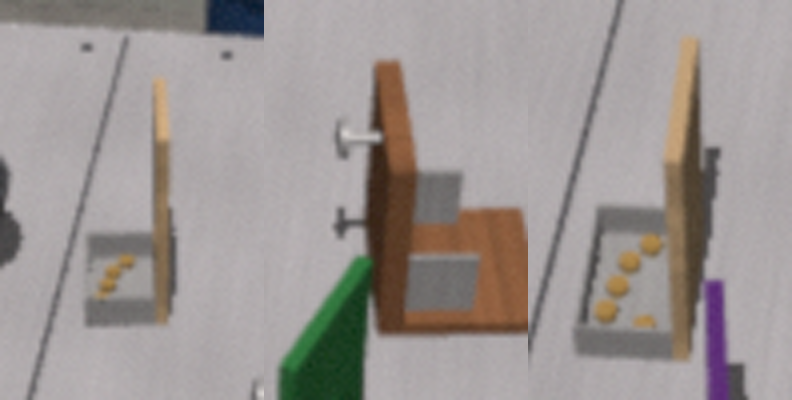

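View pics/tc.png

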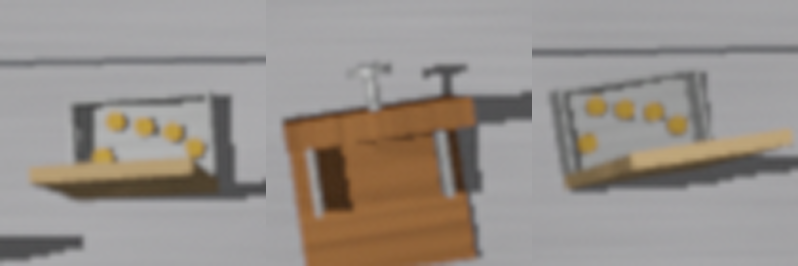

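View pics/wrist0.png

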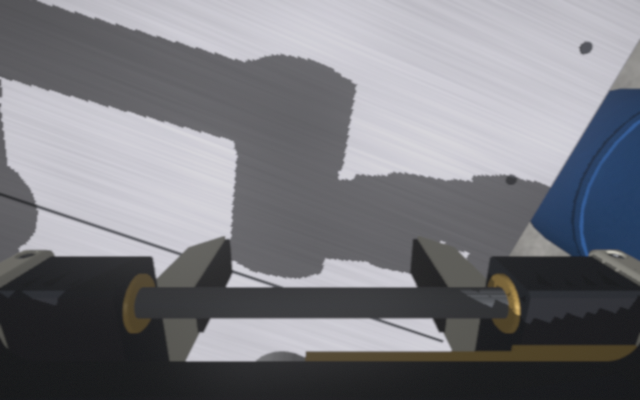

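```bash
cat >> h.py <<'E'
def proj(p,X):
    c=X@p["R"].T+p["t"]; u=c@p["K"].T; return u[:,:2]/u[:,2:]
def ray(p,uv,z):
    d=p["R"].T@np.linalg.inv(p["K"])@np.array([uv[0],uv[1],1.]); o=-p["R"].T@p["t"]
    return o+d*(z-o[2])/d[2]
def box(x0,x1,y0,y1,z0,z1): return np.array([[x,y,z] for x in(x0,x1) for y in(y0,y1) for z in(z0,z1)])
BIN=[box(-.005,.005,-.05,.05,0,.177),box(.005,.065,-.05,.05,0,.028)]
def place(B,x,y,yaw,z=0):
    c,s=np.cos(yaw),np.sin(yaw); return B@np.array([[c,-s,0],[s,c,0],[0,0,1]]).T+[x,y,z]
def sil(p,pose,parts=BIN,S=4):
    m=np.zeros((400*S,640*S),np.uint8)
    for B in parts:
        q=proj(p,place(B,*pose)); h=cv2.convexHull(((q+.5)*S).astype(np.float32)); cv2.fillConvexPoly(m,h.astype(np.int32),1)
    return m
E
python3 - <<'E'
from h import *
import pickle
out={}
for n in("side","top"):
    p=cams.read_camera(n);out[n]=p
    for q in("keyhole_bin","plain_bin","bolt","slot_seat"):
        try: r=cams.cut_out(p,q)
        except Exception as e: print(q,e);continue
        out[n,q]=r
        print(n,q,[(round(d["score"],2),np.round(d["extent"]).tolist(),int(d["region"].sum())) for d in r])
pickle.dump(out,open("m.pkl","wb"))
E
```

```text
side keyhole_bin [(0.89, [346.0, 262.0, 41.0, 87.0], 2132), (0.71, [285.0, 257.0, 32.0, 84.0], 1451), (0.68, [292.0, 323.0, 33.0, 94.0], 1773)]
side plain_bin [(0.61, [308.0, 141.0, 21.0, 63.0], 658)]
side bolt []
side slot_seat [(0.85, [285.0, 257.0, 35.0, 79.0], 1452), (0.79, [290.0, 321.0, 34.0, 92.0], 1807), (0.6, [346.0, 262.0, 44.0, 88.0], 2088)]
top keyhole_bin [(0.72, [245.0, 169.0, 53.0, 27.0], 1231), (0.71, [245.0, 226.0, 46.0, 35.0], 1097), (0.62, [173.0, 185.0, 64.0, 31.0], 1187)]
top plain_bin [(0.91, [452.0, 163.0, 66.0, 36.0], 1215)]
top bolt [(0.91, [336.0, 240.0, 48.0, 56.0], 1944)]
top slot_seat [(0.97, [174.0, 186.0, 61.0, 36.0], 1206), (0.71, [246.0, 226.0, 47.0, 37.0], 1053), (0.7, [244.0, 169.0, 51.0, 29.0], 1131)]
```

```bash
cat > fit.py <<'E'
from h import *
import pickle
from scipy.optimize import minimize
o=pickle.load(open("m.pkl","rb"))
def up(m): return (cv2.resize(m.astype(np.float32),None,fx=4,fy=4,interpolation=cv2.INTER_LINEAR)>.5)
def fit(ms,x0,parts=BIN):
    ms=[(p,up(m)) for p,m in ms]
    def f(v):
        s=0
        for p,m in ms:
            a=sil(p,v,parts)>0; s+=1-(a&m).sum()/(a|m).sum()
        return s
    best=None
    for dy in(-.3,0,.3):
        v=np.array(x0)+[0,0,dy]
        r=minimize(f,v,method="Nelder-Mead",options=dict(initial_simplex=v+np.array([[0,0,0],[.02,0,0],[0,.02,0],[0,0,.2]]),xatol=1e-4,fatol=1e-4))
        if best is None or r.fun<best.fun:best=r
    return best
if __name__=="__main__":
    for nm,i,q in(("key",0,"keyhole_bin"),("plain",0,"plain_bin")):
        T=o["top",q][0]; e=T["extent"]; g=ray(o["top"],e[:2],.06)
        S=o["side",q][1 if nm=="key" else 0]
        for views in(("side","top"),("top",),("side",)):
            r=fit([(o["top"],T["region"])]*("top" in views)+[(o["side"],S["region"])]*("side" in views),[g[0],g[1],0])
            print(nm,views,r.x.round(4),round(r.fun,3))
E
python3 fit.py
```

```text
key ('side', 'top') [0.5683 0.2452 0.0521] 0.134
key ('top',) [0.5663 0.2453 0.0538] 0.074
key ('side',) [0.5687 0.2447 0.0486] 0.043
plain ('side', 'top') [ 0.5745 -0.2663  0.1422] 0.167
plain ('top',) [ 0.5728 -0.2666  0.1356] 0.057
plain ('side',) [ 0.5747 -0.2643  0.1423] 0.074
```

```bash
cat > st.py <<'E'
from h import *
import pickle
from scipy.optimize import minimize
o=pickle.load(open("m.pkl","rb"))
def brown(p,c):
    h=cv2.cvtColor(p["color"],cv2.COLOR_RGB2HSV).astype(int)
    m=((h[...,0]<14)&(h[...,1]>115)&(h[...,2]>25)).astype(np.uint8)
    k=np.zeros_like(m);a,b,cc,d=c;k[b:d,a:cc]=m[b:d,a:cc]
    n,l,s,_=cv2.connectedComponentsWithStats(k);k=(l==1+s[1:,4].argmax()).astype(np.uint8)
    return cv2.morphologyEx(k,cv2.MORPH_CLOSE,np.ones((9,9)))
ms=[(o["top"],brown(o["top"],(300,200,380,280))),(o["side"],brown(o["side"],(335,165,400,250)))]
print([int(m.sum()) for _,m in ms])
a=[cv2.resize(np.where(m[...,None]>0,p["color"],p["color"]//4)[v-45:v+45,u-45:u+45,::-1],None,fx=4.3,fy=4.3) for (p,m),(u,v) in zip(ms,((337,240),(368,205)))]
cv2.imwrite("pics/stand.png",np.hstack(a))
M=[(p,cv2.resize(m.astype(np.float32),None,fx=4,fy=4)>.5) for p,m in ms]
def f(v,which=(0,1)):
    parts=[box(-.018,0,-.06,.06,0,.15),box(-v[3],-.018,-v[4],v[4],0,v[5])]
    s=0
    for i in which:
        p,m=M[i];A=sil(p,v[:3],parts)>0; s+=1-(A&m).sum()/(A|m).sum()
    return s
g=ray(o["top"],(336,225),.15)
for w in((0,1),(0,),(1,)):
    v=np.array([g[0],g[1],.1,.12,.055,.018]); 
    for k in range(2):
        sx=v+np.vstack([np.zeros(6),np.diag([.015,.015,.15,.03,.01,.008])])
        r=minimize(f,v,args=(w,),method="Nelder-Mead",options=dict(initial_simplex=sx,xatol=1e-4,fatol=1e-4,maxiter=600)); v=r.x
    print(w,v.round(4),round(r.fun,3))
    if w==(0,1):
        c,s_=np.cos(v[2]),np.sin(v[2])
        for d in(.011,.022,.028): print(d,[proj(p,np.array([[v[0]+c*d,v[1]+s_*d,.13]])).round(1) for p,_ in ms])
E
python3 st.py
```

```text
[15, 1189]
(0, 1) [0.4488 0.0315 0.1059 0.1135 0.0517 0.019 ] 1.266
0.011 [array([[331.6, 219. ]]), array([[347. , 189.7]])]
0.022 [array([[331.1, 214.5]]), array([[342.9, 189.6]])]
0.028 [array([[330.8, 212. ]]), array([[340.7, 189.6]])]
(0,) [ 0.4182 -0.0155 -0.6308  0.0177  0.0976  0.0583] 0.965
(1,) [0.4482 0.0296 0.1181 0.113  0.0543 0.015 ] 0.261
```

View pics/stand.png

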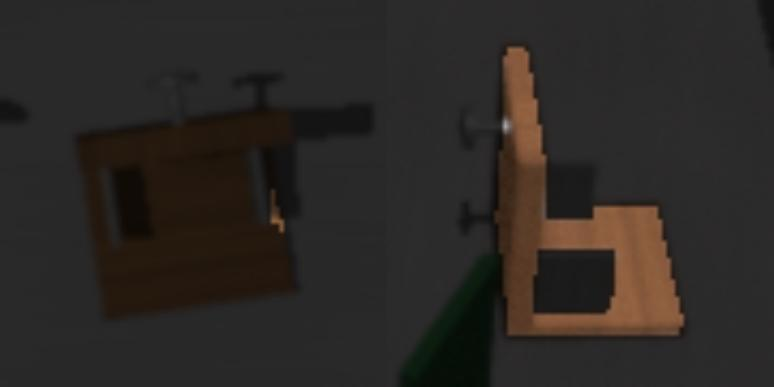

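Side mask is good (upright and foot, minus brackets); the top hue threshold missed. Use wider hue for the top, and measure the bolt head directly.

```bash
python3 - <<'E'
import re
s=open("st.py").read()
s=s.replace('(h[...,0]<14)','(h[...,0]<19)').replace('np.ones((9,9))','np.ones((11,11))')
# ignore bracket area in side: fill by convex hull of non-upright? use dilated ignore
s=s.replace('p,m=M[i];A=sil(p,v[:3],parts)>0;','p,m=M[i];A=(sil(p,v[:3],parts)>0)&~IG[i];m=m&~IG[i];')
s=s.replace('def f(v','''IG=[]
for p,m in ms:
    h=cv2.cvtColor(p["color"],cv2.COLOR_RGB2HSV).astype(int)
    g=np.zeros((400,640),np.float32)
    if p is o["side"]: g[195:242,353:378]=1; g=g*(m==0)
    IG.append(cv2.resize(g,None,fx=4,fy=4)>.3)
def f(v''',1)
open("st.py","w").write(s)
E
python3 st.py
python3 - <<'E'
from h import *
import pickle
o=pickle.load(open("m.pkl","rb"))
a=[cv2.resize(o[n]["color"][v-20:v+20,u-20:u+20,::-1],None,fx=9,fy=9,interpolation=cv2.INTER_NEAREST) for n,u,v in(("top",336,218),("side",346,190))]
cv2.imwrite("pics/bolt.png",np.hstack(a))
E
```

```text
[1877, 1207]
(0, 1) [0.4466 0.0276 0.1316 0.112  0.0576 0.0108] 0.111
0.011 [array([[333.1, 219.8]]), array([[347.9, 188.9]])]
0.022 [array([[332.5, 215.3]]), array([[343.8, 188.9]])]
0.028 [array([[332.1, 212.9]]), array([[341.6, 188.9]])]
(0,) [0.4459 0.0276 0.1289 0.1109 0.0575 0.0224] 0.032
(1,) [0.4471 0.0307 0.1215 0.1117 0.0537 0.0171] 0.066
```

View pics/bolt.png

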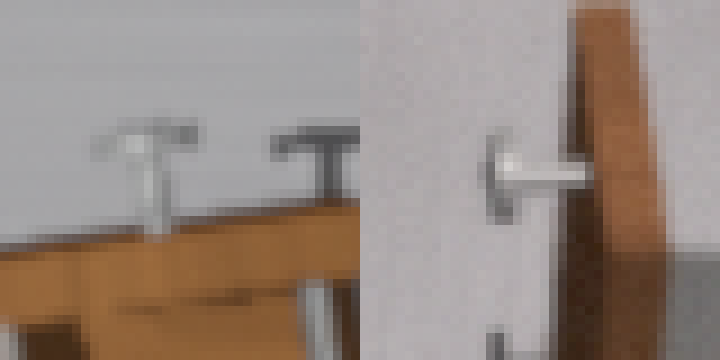

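View pics/stand.png

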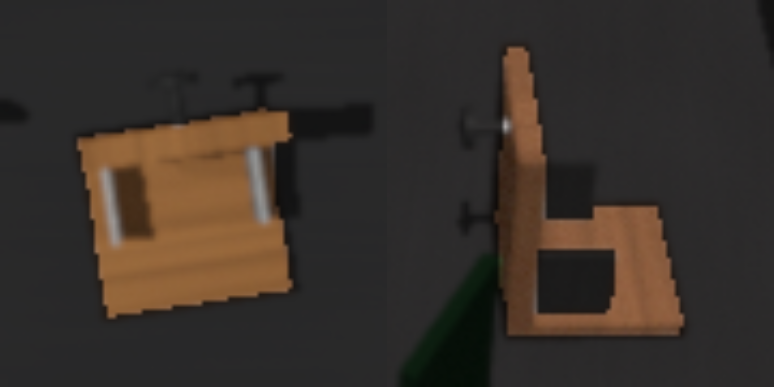

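```bash
cat >> h.py <<'E'
def rows(wps,step=58.,dyaw=.18,start=None,n=None):
    """wps: [(x,y,z,yaw)] world -> rows in tool axes"""
    if start is None:
        s=telemetry.observe(); start=(*s["tool_pos"],s["tool_rot"][2])
    cur=np.array(start,float);R=[]
    for w in wps:
        w=np.array(w,float);d=w-cur
        k=n or max(1,int(np.ceil(max(np.linalg.norm(d[:3])*1000/step,abs(d[3])/dyaw))))
        for i in range(k):
            e=(w-cur)/(k-i); c,s_=np.cos(cur[3]),np.sin(cur[3])
            r=[round((e[0]*c+e[1]*s_)*1000),round((e[0]*s_-e[1]*c)*1000),round(-e[2]*1000),round(-e[3],2)]
            R.append(r); a=r[0]/1000;b=r[1]/1000
            cur+=[a*c+b*s_,a*s_-b*c,-r[2]/1000,-r[3]]
    print("; ".join(" ".join("%g"%v for v in r) for r in R)); print(len(R),cur.round(4))
E
python3 -c "
from h import *
rows([(.45,-.1,.30,1.3),(.345,.25,.29,1.62)])"
```

```text
43 -30 -7 -0.1; 45 -26 -7 -0.1; 48 -21 -6 -0.1; 50 -16 -7 -0.11; 51 -10 -6 -0.1; 52 -5 -7 -0.11; 52 0 -6 -0.1; 52 5 -7 -0.11; 51 11 -6 -0.1; 44 -28 1 -0.05; 45 -26 1 -0.05; 47 -23 2 -0.04; 47 -21 1 -0.05; 49 -19 2 -0.04; 49 -17 1 -0.05; 50 -15 2 -0.04
16 [0.3453 0.2497 0.2897 1.6168]
```

>>> {"method": "servo_tool", "body": {"targets": "43 -30 -7 -0.1; 45 -26 -7 -0.1; 48 -21 -6 -0.1; 50 -16 -7 -0.11; 51 -10 -6 -0.1; 52 -5 -7 -0.11; 52 0 -6 -0.1; 52 5 -7 -0.11; 51 11 -6 -0.1; 44 -28 1 -0.05; 45 -26 1 -0.05; 47 -23 2 -0.04; 47 -21 1 -0.05; 49 -19 2 -0.04; 49 -17 1 -0.05; 50 -15 2 -0.04; 0 0 0 0", "hand": 1}}

```text
time: 2.78
tool_pos: [0.3339, 0.2718, 0.2912]
tool_rot: [3.133, 0.001, 1.657]
contact_force: [1.2, -0.8, -0.3]
opening: 0.0918
```

```bash
python3 - <<'E'
from h import *
import pickle
p=cams.read_camera("wrist");save(p,"w1.png");pickle.dump(p,open("w1.pkl","wb"))
s=telemetry.observe();print(s["time"],s["tool_pos"],s["tool_rot"],s["qpos"].round(2),s["contact_force"])
P=place(np.array([[0,0,.062],[0,0,.102],[0,0,.177]]),.568,.245,.052)
print(proj(p,P).round())
E
```

```text
2.825 [0.3345618  0.27041203 0.29129894] [3.13233597e+00 1.95094389e-03 1.65456240e+00] [ 0.51  0.12  1.67 -0.01  1.34  0.42] [-0.16330621 -0.125037   -0.86145169]
[[518. 205.]
 [540. 218.]
 [595. 250.]]
```

View pics/w1.png

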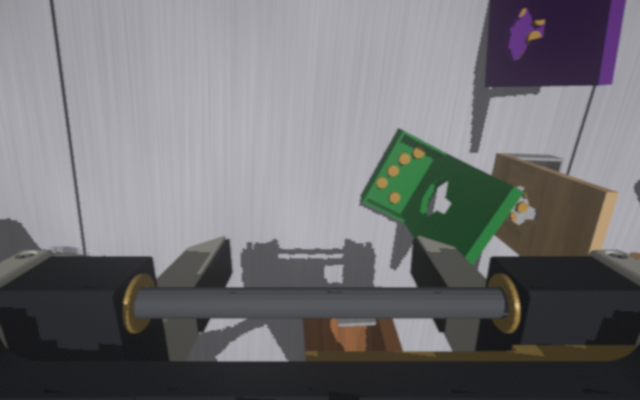

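```bash
python3 - <<'E'
from h import *
import pickle
p=pickle.load(open("w1.pkl","rb"));save(p,"w1c.png",(480,140,630,260),5)
E
```

```text
(no output)
```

View pics/w1c.png

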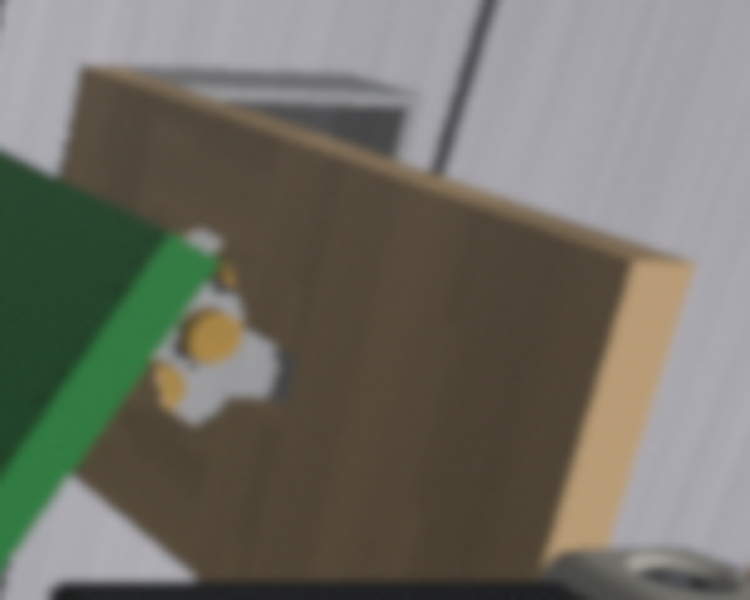

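```bash
python3 - <<'E'
from fit import *
p=o["top"]
for nm,i in(("green",1),("purple",2)):
    T=o["top","keyhole_bin"][i]; S=o["side","keyhole_bin"][0 if nm=="green" else 2]
    g=ray(p,T["extent"][:2],.06)
    for y in(-.5,.5):
        r=fit([(p,T["region"]),(o["side"],S["region"])],[g[0],g[1],y]); print(nm,r.x.round(3),round(r.fun,3))
    print(place(np.array([[0,-.05,.177],[0,.05,.177]]),*r.x).round(3))
rows([(.569,.245,.26,1.622),(.569,.245,.156,1.622)])
E
```

```text
green [ 0.447  0.278 -1.586] 0.764
green [0.472 0.245 2.754] 0.083
[[0.491 0.291 0.177]
 [0.453 0.198 0.177]]
purple [0.524 0.423 0.151] 0.135
purple [0.524 0.423 0.162] 0.134
[[0.533 0.373 0.177]
 [0.516 0.472 0.177]]
-9 46 6 0.01; -9 46 6 0.01; -8 47 6 0; -8 47 7 0.01; -7 46 6 0; 0 0 52 0; 0 0 52 0
7 [0.5688 0.2452 0.1563 1.6246]
```

>>> {"method": "servo_tool", "body": {"targets": "-9 46 6 0.01; -9 46 6 0.01; -8 47 6 0; -8 47 7 0.01; -7 46 6 0; 0 0 0 0; 0 0 0 0", "hand": 0.6}}

```text
time: 3.7
tool_pos: [0.5791, 0.2329, 0.2622]
tool_rot: [3.131, 0.004, 1.612]
contact_force: [0.2, 0.2, -0.2]
opening: 0.0552
```

```bash
python3 - <<'E'
from h import *
s=telemetry.observe();print(s["time"],s["tool_pos"],s["tool_rot"])
p=cams.read_camera("top");save(p,"t2.png",(180,90,380,250),4)
rows([(.569,.245,.156,1.622)],step=40)
E
```

```text
3.7 [0.57906428 0.23286199 0.26217197] [3.1313479  0.00361784 1.61165381]
4 -3 35 -0; 4 -3 36 -0.01; 5 -3 35 -0
3 [0.5694 0.2455 0.1562 1.6219]
```

View pics/t2.png

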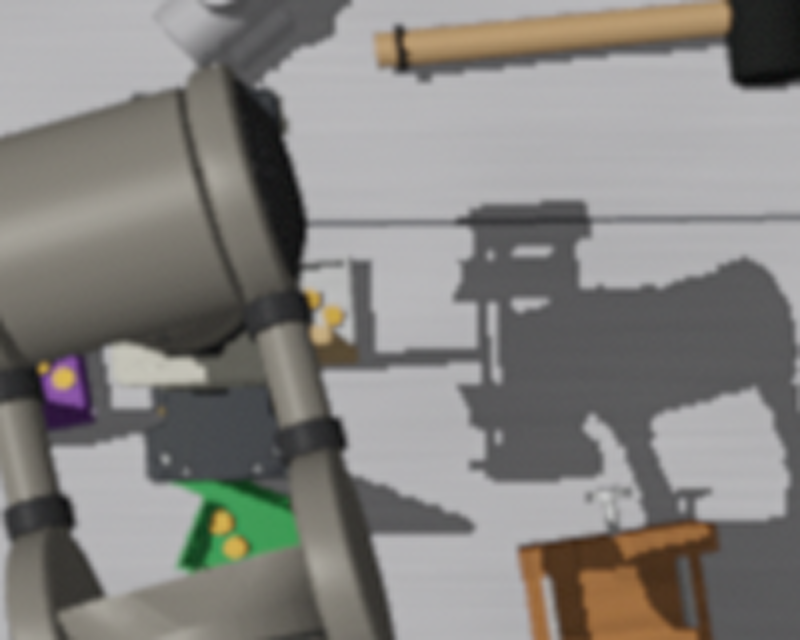

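>>> {"method": "servo_tool", "body": {"targets": "13 -9 20 -0.01; 0 0 20 0; 0 0 0 0"}}

```text
time: 4.12
tool_pos: [0.5674, 0.2454, 0.2242]
tool_rot: [3.128, 0.003, 1.623]
contact_force: [-0.2, -0.5, 0.3]
opening: 0.0551
```

```bash
python3 - <<'E'
from h import *
s=telemetry.observe();print(s["time"],s["tool_pos"],s["tool_rot"],s["contact_force"])
rows([(.569,.245,.156,1.622)],step=25)
p=cams.read_camera("side");save(p,"s3.png",(240,190,360,310),5)
p=cams.read_camera("wrist");save(p,"w3.png")
E
```

```text
4.125 [0.56735491 0.24542681 0.22416182] [3.12833144 0.00333102 1.62276882] [-0.20482527 -0.48590555  0.33867752]
0 1 23 0; 0 0 23 0; -1 1 22 0
3 [0.5694 0.2445 0.1562 1.6228]
```

View pics/s3.png

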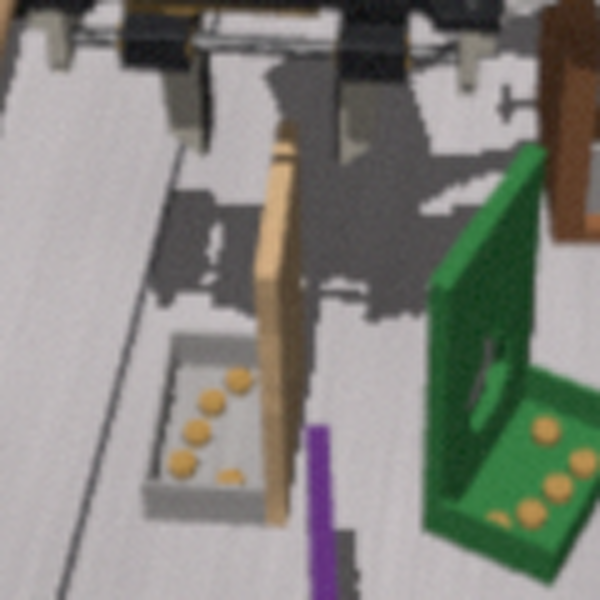

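View pics/w3.png

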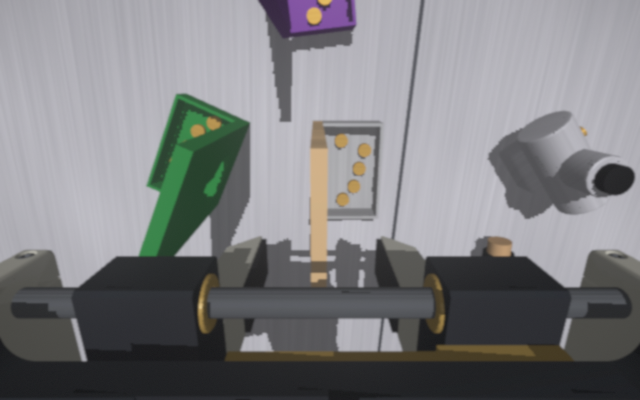

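>>> {"method": "servo_tool", "body": {"targets": "0 1 23 0; 0 0 23 0; 0 0 20 0; 0 0 2 0"}}

```text
time: 4.72
tool_pos: [0.573, 0.2465, 0.1633]
tool_rot: [3.114, -0.0, 1.623]
contact_force: [0.4, -1.2, 0.5]
opening: 0.0551
```

>>> {"method": "servo_tool", "body": {"targets": "0 0 0 0; 0 0 0 0; 0 0 0 0; 0 0 0 0", "hand": 0, "squeeze": 35}}

```text
time: 5.22
tool_pos: [0.5742, 0.247, 0.1675]
tool_rot: [3.109, -0.002, 1.623]
contact_force: [-2.1, -0.8, 0.3]
opening: 0.0196
```

```bash
python3 - <<'E'
from h import *
s=telemetry.observe();print(s["time"],s["tool_pos"],s["tool_rot"],s["contact_force"],s["opening"])
E
```

```text
5.225 [0.57418824 0.24697345 0.1674567 ] [ 3.10874644e+00 -1.59669298e-03  1.62295193e+00] [-2.14705831 -0.76519226  0.30080692] 0.019614342863977303
```

>>> {"method": "servo_tool", "body": {"targets": "0 -5 6 0; 0 0 4 0; 0 0 0 0; 0 0 0 0"}}

```text
time: 5.72
tool_pos: [0.5661, 0.2467, 0.1617]
tool_rot: [3.111, -0.002, 1.623]
contact_force: [0.1, 0.1, -0.2]
opening: 0.0097
```

```bash
python3 - <<'E'
from h import *
s=telemetry.observe();print(s["time"],s["tool_pos"],s["tool_rot"],s["contact_force"],s["opening"],s["qvel"].round(3))
p=cams.read_camera("side");save(p,"s4.png",(240,190,360,310),5)
E
```

```text
5.725 [0.56610702 0.24671644 0.16174731] [ 3.11086054e+00 -1.76909698e-03  1.62346373e+00] [ 0.13941923  0.06045491 -0.15428685] 0.009689200612010026 [ 0.001 -0.005  0.008  0.001  0.     0.001]
```

View pics/s4.png

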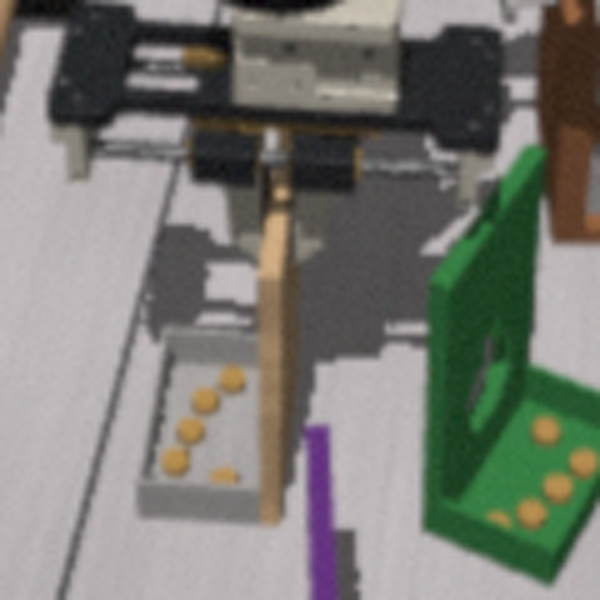

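```bash
python3 - <<'E'
from h import *
rows([(.570,.246,.240,1.623),(.535,.038,.240,1.702)],step=40)
E
```

```text
0 2 -39 0; -1 2 -39 0; -34 -8 0 -0.01; -34 -8 0 -0.01; -34 -8 0 -0.01; -34 -9 0 -0.02; -34 -9 0 -0.01; -34 -10 0 -0.02
8 [0.535  0.0384 0.2397 1.7034]
```

>>> {"method": "servo_tool", "body": {"targets": "0 2 -20 0; 0 2 -30 0; 0 0 -28 0; 0 0 0 0"}}

```text
time: 6.28
tool_pos: [0.5668, 0.2461, 0.2357]
tool_rot: [3.119, 0.0, 1.623]
contact_force: [0.1, 0.8, -3.3]
opening: 0.0099
```

>>> {"method": "servo_tool", "body": {"targets": "-34 -8 0 -0.01; -34 -8 0 -0.01; -34 -8 0 -0.01; -34 -9 0 -0.02; -34 -9 0 -0.01; -20 -8 0 -0.02; 0 0 0 0"}}

```text
time: 7.15
tool_pos: [0.5257, 0.0468, 0.2185]
tool_rot: [-3.141, 0.001, 1.706]
contact_force: [0.1, 0.9, -3.7]
opening: 0.0096
```

```bash
python3 - <<'E'
from h import *
import pickle
s=telemetry.observe();print(s["time"],s["tool_pos"],s["tool_rot"],s["contact_force"],s["opening"])
p=cams.read_camera("side");save(p,"s5.png",(240,60,440,220),4)
t=cams.read_camera("top");save(t,"t5.png",(240,120,440,280),4)
w=cams.read_camera("wrist");save(w,"w5.png")
pickle.dump((p,t,w,s),open("v5.pkl","wb"))
E
```

```text
7.15 [0.52569108 0.04677269 0.21848398] [-3.14113306e+00  8.46545881e-04  1.70647303e+00] [ 0.05433183  0.85051727 -3.69811109] 0.009572054024746689
```

View pics/s5.png

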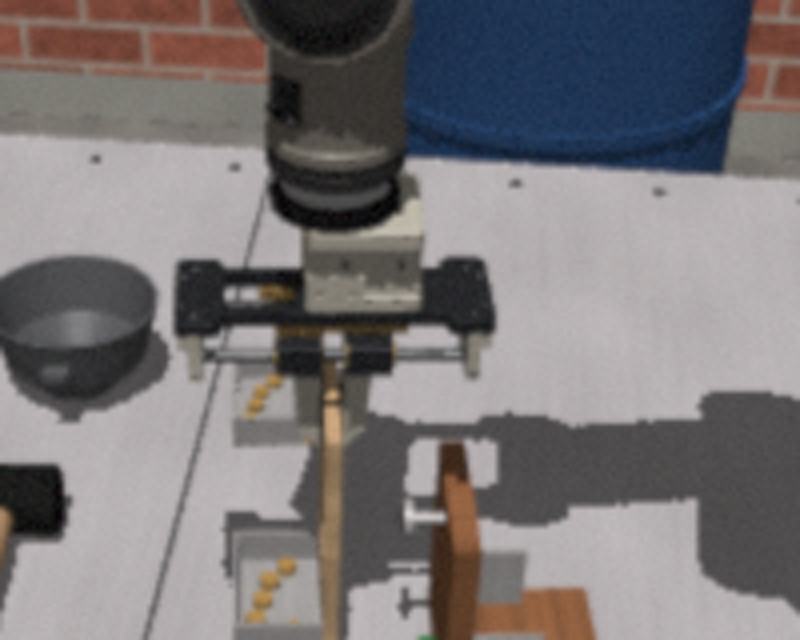

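View pics/t5.png

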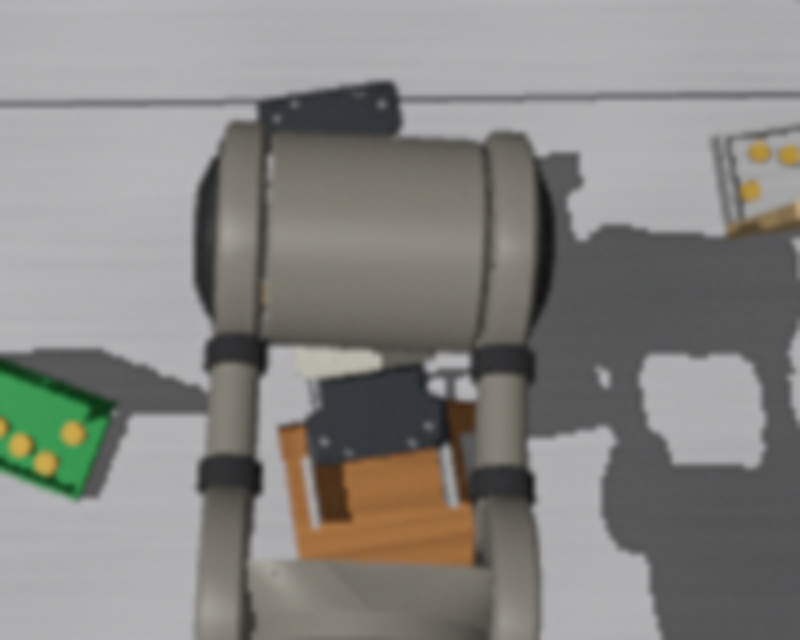

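View pics/w5.png

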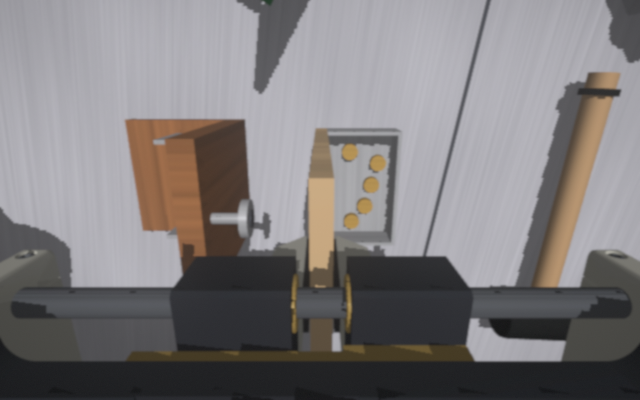

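```bash
cat > ov.py <<'E'
from h import *
def draw(p,pts,name,crop,s,lines):
    a,b,c,d=crop
    im=cv2.resize(cv2.cvtColor(p["color"],cv2.COLOR_RGB2BGR)[b:d,a:c],None,fx=s,fy=s,interpolation=cv2.INTER_CUBIC)
    for L,col in lines:
        q=((proj(p,L)+.5-[a,b])*s).astype(int)
        cv2.polylines(im,[q.reshape(-1,1,2)],False,col,1,cv2.LINE_AA)
    cv2.imwrite("pics/"+name,im)
def boxl(B):
    e=[(0,1),(2,3),(4,5),(6,7),(0,2),(1,3),(4,6),(5,7),(0,4),(1,5),(2,6),(3,7)]
    return [B[[i,j]] for i,j in e]
FACE=(.4466,.0276,.131)
def standl():
    a=np.linspace(0,2*np.pi,24)
    L=[(l,(255,0,255)) for l in boxl(place(box(-.018,0,-.06,.06,0,.15),*FACE))]
    for d in(.022,.028): L.append((place(np.c_[0*a+d,.014*np.cos(a),.13+.014*np.sin(a)],*FACE),(255,0,0)))
    return L
def binl(x,y,z,yaw):
    L=[]
    for B in BIN: L+=[(place(l,x,y,yaw,z),(0,0,255)) for l in boxl(B)]
    h=np.array([[0,-.008,.084],[0,-.008,.106],[0,.008,.106],[0,.008,.084]]);
    a=np.linspace(0,2*np.pi,9)+np.pi/8; r=.024/np.cos(np.pi/8)
    for xx in(-.005,.005):
        L.append((place(np.c_[0*a+xx,r*np.cos(a),.062+r*np.sin(a)],x,y,yaw,z),(0,200,0)));L.append((place(h+[xx,0,0],x,y,yaw,z),(0,200,0)))
    return L
E
python3 - <<'E'
from ov import *
import pickle
p,t,w,s=pickle.load(open("v5.pkl","rb"))
x,y,z=s["tool_pos"]
b=binl(x,y-.0015,z-.1617,s["tool_rot"][2]-np.pi/2)
draw(w,0,"o5w.png",(120,100,420,300),2.6,standl()+b)
draw(p,0,"o5s.png",(280,140,380,260),5,standl()+b)
E
```

```text
(no output)
```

View pics/o5w.png

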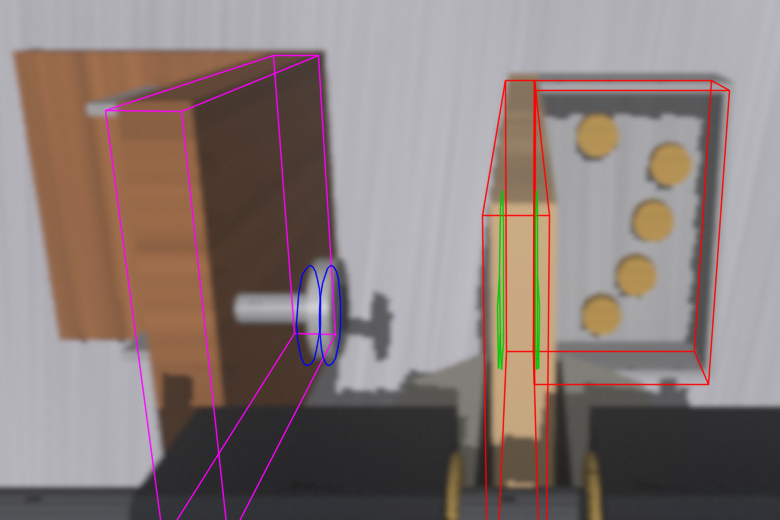

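View pics/o5s.png

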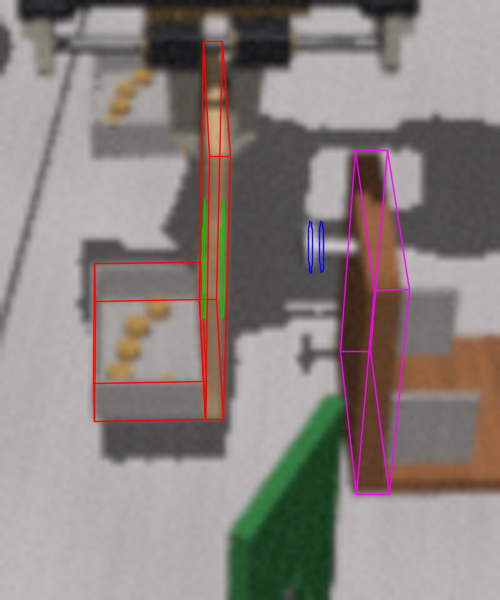

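>>> {"method": "servo_tool", "body": {"targets": "-7 0 -11 0; 0 0 0 0"}}

```text
time: 7.55
tool_pos: [0.5279, 0.0426, 0.2309]
tool_rot: [3.14, 0.0, 1.711]
contact_force: [0.8, -0.9, -3.2]
opening: 0.0101
```

```bash
cat > chk.py <<'E'
from h import *
s=telemetry.observe()
yaw=s["tool_rot"][2]-np.pi/2
x,y,z=s["tool_pos"]; y-=.0015; z-=.1617
d=np.array([x-.4466,y-.0276]);c,sn=np.cos(.131),np.sin(.131)
print("t",s["time"],"along %.1f lateral(+y) %.1f mm"%(1000*(d[0]*c+d[1]*sn),1000*(-d[0]*sn+d[1]*c)),"opening above bolt %.1f"%(1000*(z+.062-.13)),"dyaw %.3f"%(yaw-.131),"rot",s["tool_rot"].round(3),"F",s["contact_force"].round(1),"op",round(s["opening"],4),"tz",round(s["tool_pos"][2],4))
E
python3 chk.py
```

```text
t 7.55 along 82.4 lateral(+y) 2.8 mm opening above bolt 1.2 dyaw 0.009 rot [3.14  0.    1.711] F [ 0.8 -0.9 -3.2] op 0.0101 tz 0.2309
```

>>> {"method": "servo_tool", "body": {"targets": "-3 -10 0 0.01; 0 -12 0 0; 0 -12 0 0; 0 0 0 0"}}

```text
time: 8.05
tool_pos: [0.4913, 0.0352, 0.2308]
tool_rot: [3.141, 0.0, 1.701]
contact_force: [0.3, 0.7, -2.5]
opening: 0.0096
```

```bash
python3 chk.py
```

```text
t 8.05 along 45.2 lateral(+y) 0.2 mm opening above bolt 1.1 dyaw -0.001 rot [3.141 0.    1.701] F [ 0.3  0.7 -2.5] op 0.0096 tz 0.2308
```

Aligned; one look before threading.

```bash
python3 - <<'E'
from ov import *
s=telemetry.observe()
p=cams.read_camera("side");w=cams.read_camera("wrist")
x,y,z=s["tool_pos"]
b=binl(x,y-.0015,z-.1617,s["tool_rot"][2]-np.pi/2)
draw(w,0,"o6w.png",(120,100,420,300),2.6,[])
draw(p,0,"o6s.png",(280,140,380,260),5,standl()+b)
E
```

View pics/o6w.png

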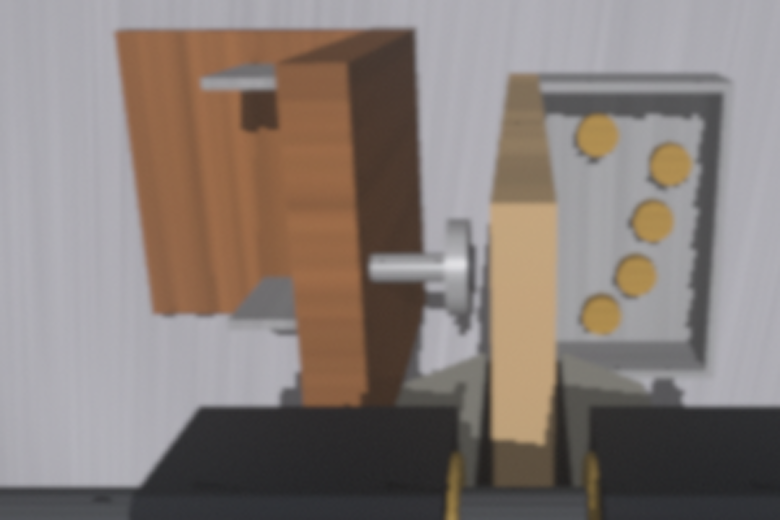

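View pics/o6s.png

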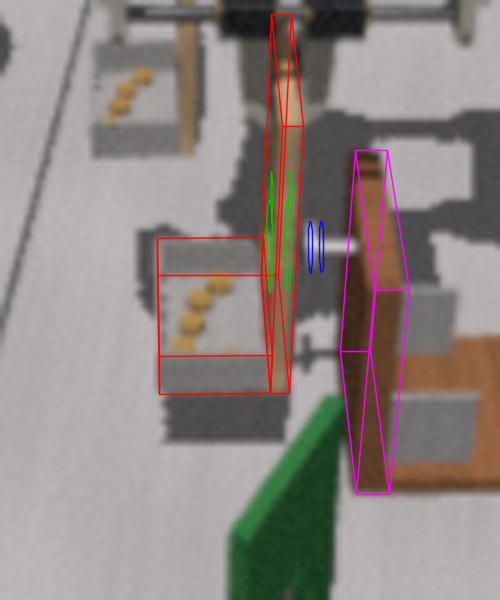

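>>> {"method": "servo_tool", "body": {"targets": "0 -8 0 0; 0 -8 0 0; 0 -6 0 0; 0 0 0 0"}}

```text
time: 8.65
tool_pos: [0.4693, 0.0322, 0.2307]
tool_rot: [3.14, 0.0, 1.701]
contact_force: [0.3, -1.1, -3.6]
opening: 0.0099
```

```bash
python3 chk.py
```

```text
t 8.65 along 22.9 lateral(+y) 0.1 mm opening above bolt 1.0 dyaw -0.001 rot [3.14  0.    1.701] F [ 0.3 -1.1 -3.6] op 0.0099 tz 0.2307
```

No contact; the head is in the opening. On by 11 mm.

>>> {"method": "servo_tool", "body": {"targets": "0 -6 0 0; 0 -5 0 0; 0 0 0 0"}}

```text
time: 9.02
tool_pos: [0.4578, 0.0307, 0.2308]
tool_rot: [3.139, 0.0, 1.701]
contact_force: [-0.0, 0.5, -4.1]
opening: 0.0099
```

```bash
python3 chk.py; python3 - <<'E'
from ov import *
s=telemetry.observe()
p=cams.read_camera("side");w=cams.read_camera("wrist")
x,y,z=s["tool_pos"]
b=binl(x,y-.0015,z-.1617,s["tool_rot"][2]-np.pi/2)
draw(w,0,"o7w.png",(120,100,420,300),2.6,[])
draw(p,0,"o7s.png",(280,140,380,260),5,b)
E
```

```text
t 9.025 along 11.3 lateral(+y) 0.1 mm opening above bolt 1.1 dyaw -0.001 rot [3.139 0.    1.701] F [-0.   0.5 -4.1] op 0.0099 tz 0.2308
```

View pics/o7w.png

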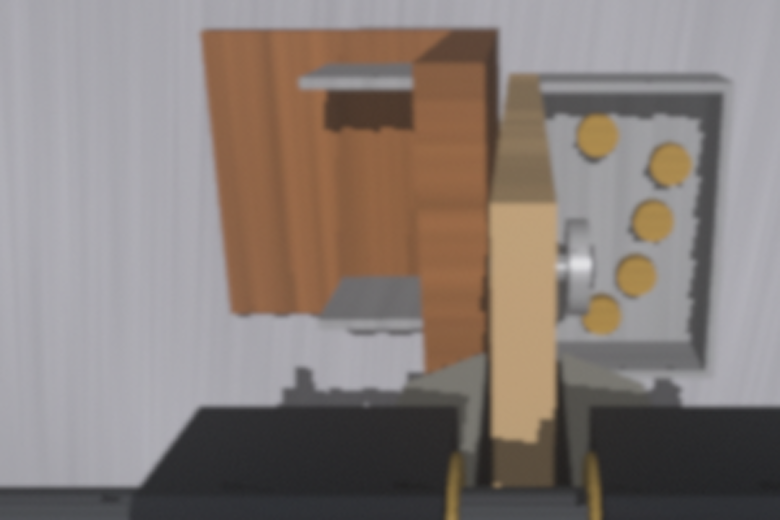

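View pics/o7s.png

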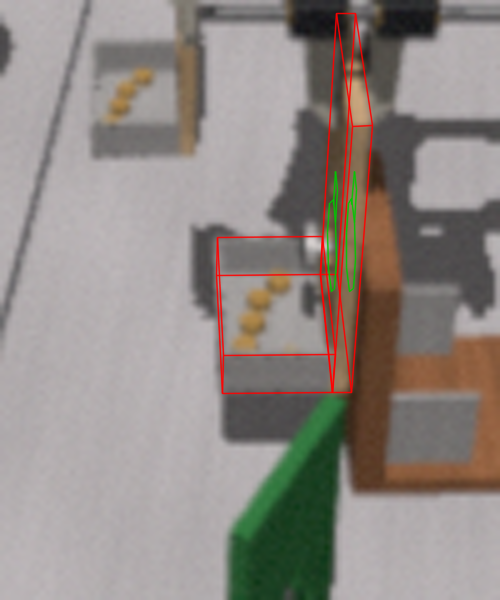

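>>> {"method": "servo_tool", "body": {"targets": "0 0 8 0; 0 0 8 0; 0 0 8 0; 0 0 6 0; 0 0 0 0"}}

```text
time: 9.75
tool_pos: [0.4582, 0.0307, 0.1979]
tool_rot: [3.14, 0.0, 1.701]
contact_force: [0.7, -1.0, -3.3]
opening: 0.0098
```

```bash
python3 chk.py
```

```text
t 9.75 along 11.8 lateral(+y) 0.1 mm opening above bolt -31.8 dyaw -0.001 rot [3.14  0.    1.701] F [ 0.7 -1.  -3.3] op 0.0098 tz 0.1979
```

Shank is in the slot with no side load; about 8 mm to go.

>>> {"method": "servo_tool", "body": {"targets": "0 0 4 0; 0 0 3 0; 0 0 0 0"}}

```text
time: 10.12
tool_pos: [0.4586, 0.0307, 0.1907]
tool_rot: [3.14, 0.0, 1.701]
contact_force: [0.3, -0.3, -3.6]
opening: 0.0098
```

>>> {"method": "servo_tool", "body": {"targets": "0 0 2 0; 0 0 0 0"}}

```text
time: 10.38
tool_pos: [0.4589, 0.0307, 0.1896]
tool_rot: [3.138, 0.001, 1.701]
contact_force: [-0.6, 0.1, -2.4]
opening: 0.0099
```

```bash
python3 chk.py
```

```text
t 10.375 along 12.4 lateral(+y) -0.0 mm opening above bolt -40.1 dyaw -0.001 rot [3.138e+00 1.000e-03 1.701e+00] F [-0.6  0.1 -2.4] op 0.0099 tz 0.1896
```

>>> {"method": "servo_tool", "body": {"targets": "0 0 2 0; 0 0 1 0"}}

```text
time: 10.62
tool_pos: [0.4591, 0.0307, 0.1893]
tool_rot: [3.136, 0.001, 1.701]
contact_force: [-4.9, 0.5, 7.6]
opening: 0.0096
```

```bash
python3 chk.py;python3 - <<'E'
from ov import *
s=telemetry.observe()
p=cams.read_camera("side");w=cams.read_camera("wrist")
draw(w,0,"o8w.png",(120,100,420,300),2.6,[])
draw(p,0,"o8s.png",(280,140,380,260),5,[])
E
```

```text
t 10.625 along 12.6 lateral(+y) -0.1 mm opening above bolt -40.4 dyaw -0.001 rot [3.136e+00 1.000e-03 1.701e+00] F [-4.9  0.5  7.6] op 0.0096 tz 0.1893
```

View pics/o8w.png

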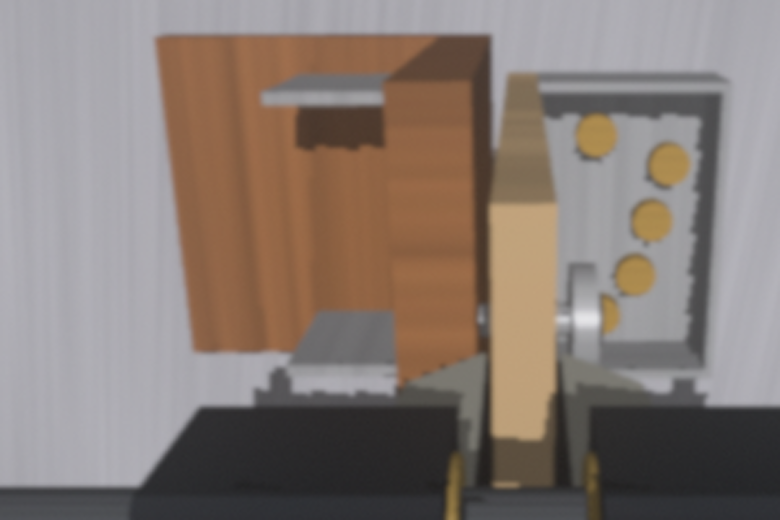

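View pics/o8s.png

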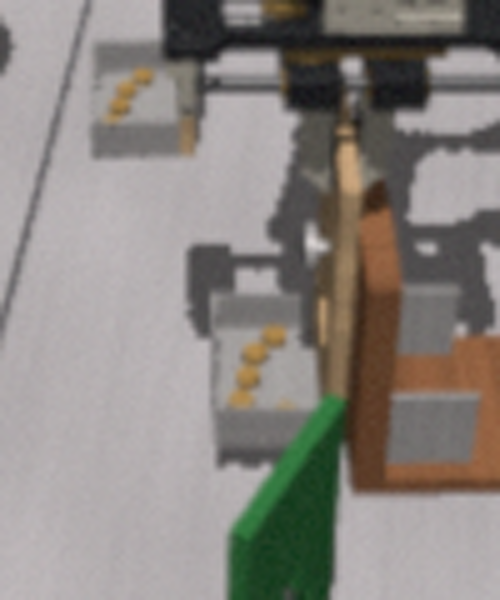

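>>> {"method": "servo_tool", "body": {"targets": "0 -2 0 0; 0 0 0 0; 0 0 0 0; 0 0 0 0", "hand": 0.35}}

```text
time: 11.22
tool_pos: [0.4581, 0.0303, 0.19]
tool_rot: [3.133, 0.002, 1.701]
contact_force: [0.1, -0.9, 0.4]
opening: 0.0319
```

```bash
python3 chk.py;python3 - <<'E'
from ov import *
p=cams.read_camera("side");w=cams.read_camera("wrist")
draw(w,0,"o9w.png",(120,100,420,300),2.6,[])
draw(p,0,"o9s.png",(280,140,380,260),5,[])
E
```

```text
t 11.225 along 11.6 lateral(+y) -0.3 mm opening above bolt -39.7 dyaw -0.001 rot [3.133e+00 2.000e-03 1.701e+00] F [ 0.1 -0.9  0.4] op 0.0319 tz 0.19
```

View pics/o9w.png

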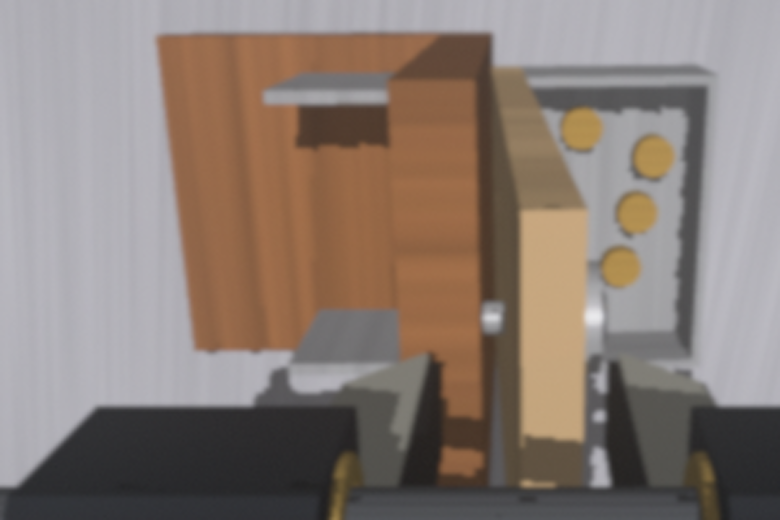

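View pics/o9s.png

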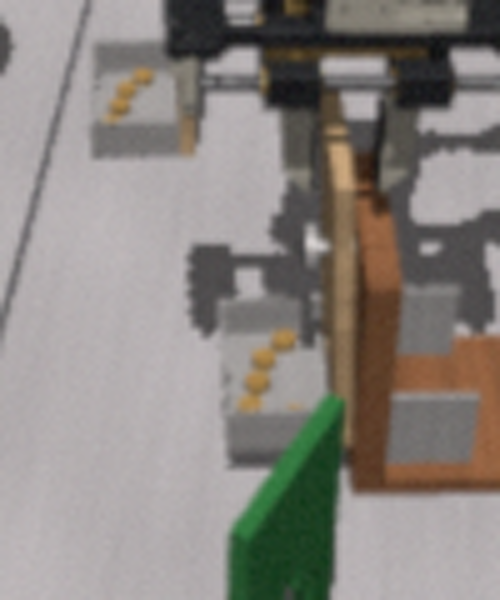

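>>> {"method": "servo_tool", "body": {"targets": "0 4 0 0; 0 0 -5 0; 0 0 -20 0; 0 0 -40 0; 0 0 -40 0; 0 0 -20 0; 0 0 0 0", "hand": 0.55}}

```text
time: 12.2
tool_pos: [0.4612, 0.031, 0.3197]
tool_rot: [3.133, 0.002, 1.701]
contact_force: [0.1, -0.1, 0.2]
opening: 0.0502
```

```bash
python3 -c "
from h import *
rows([(.40,-.2,.36,1.2)])"; python3 chk.py
```

```text
-44 -18 -8 0.1; -46 -14 -8 0.1; -47 -9 -8 0.1; -48 -4 -8 0.1; -47 0 -8 0.1
5 [ 0.3997 -0.1995  0.3597  1.2011]
t 12.2 along 14.8 lateral(+y) 0.0 mm opening above bolt 90.0 dyaw -0.001 rot [3.133e+00 2.000e-03 1.701e+00] F [ 0.1 -0.1  0.2] op 0.0502 tz 0.3197
```

>>> {"method": "servo_tool", "body": {"targets": "-44 -18 -8 0.1; -46 -14 -8 0.1; -47 -9 -8 0.1; -48 -4 -8 0.1; -47 0 -8 0.1; 0 0 0 0; 0 0 0 0"}}

```text
time: 13.08
tool_pos: [0.3948, -0.2042, 0.3526]
tool_rot: [-3.138, -0.004, 1.188]
contact_force: [0.4, 0.9, -0.3]
opening: 0.0506
```

```bash
python3 - <<'E'
from ov import *
s=telemetry.observe();print(s["time"],s["tool_pos"],s["contact_force"])
p=cams.read_camera("side");w=cams.read_camera("top")
draw(w,0,"p10t.png",(200,110,500,290),2.6,[])
draw(p,0,"p10s.png",(280,140,380,260),5,binl(.4575,.029,.028,.131))
E
```

```text
13.075 [ 0.39482175 -0.20416886  0.35259173] [ 0.44120705  0.94654963 -0.30985555]
```

View pics/p10t.png

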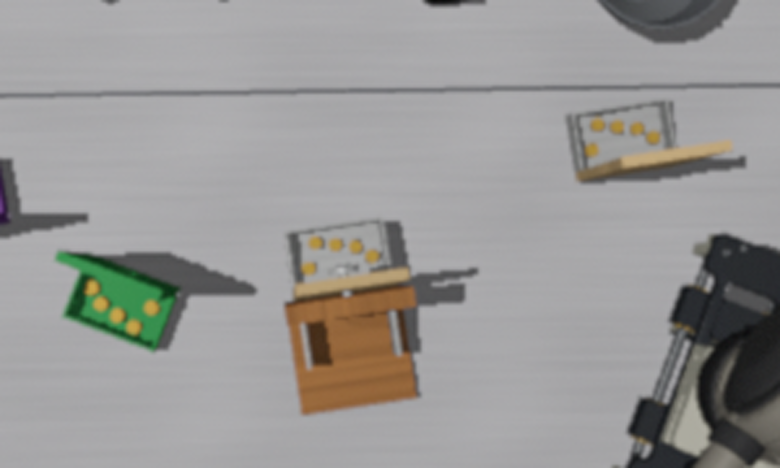

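View pics/p10s.png

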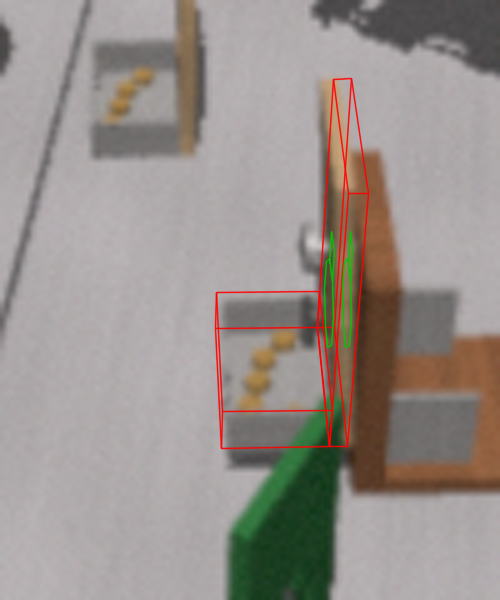

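```bash
python3 -c "
from h import *
print(robot.hand_in())"
```

```text
the job is handed in; nothing more can be done
None
```

The keyhole bin is hanging on the bolt, tray side outwards. The gripper has let go and backed well away. I handed the job in at about 13 s of the 38 s; no verdict is reported.

- **Which bin:** The tan bin to the left of the stand (top picture, pixel 245,169) is the one with the keyhole. An enlarged wrist view showed the narrow slot above the wide opening.
- **Hanging:** The bolt head passed through the opening without measurable contact. I lowered the bin 41 mm, until the bolt took its weight. The upward force was 7.6 N, with the shank within about 0.5 mm of the computed seat position.
- **Last checks:** After release, the side and top pictures show the bin hanging still on the bolt. It matches the pose I predicted, with its underside about 25 mm above the bench. The plain, green and purple bins were never touched.

Two things did not match exactly:
- **Lean:** The bin leans a few degrees, as its tray weight makes it, with the foot against or close to the stand.
- **Wrist camera:** Its overlay was off by a few pixels, the same way for the bin and the stand. I relied on the side view and the robot's own position readings instead.

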